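# Close the jar tote: fold the flap over and tuck it under the lip

## Robot

A 6-joint arm with a two-finger parallel gripper is mounted at the origin on the work surface. World frame = base frame: x ahead of the robot, y to its left, z up, the work surface at z = 0. Lengths are in m, angles in degrees, forces in N, time in s.
With the tool pointing down it reaches from about 0.325 to 0.85 m from the base axis. Payload 15.5 kg.
Tool frame: the origin (TCP) lies midway between the tips of the shut fingers; the grasp point (between the pads) lies 19 mm behind it; y points along the fingers, x is the direction in which the jaws open and shut, and the axes are right-handed (so a half turn about y gives the same grasp; the last joint's range is limited). The gripper opens to 91 mm and grips with 3 to 60 N. Pads are 32 mm wide; open, the fingers measure 118 mm over their backs; the gripper's body (76 mm by 178 mm) begins 60 mm behind the grasp point.
Start: joints at [63.57, 28.281, 77.091, -0, 74.628, -5.472], TCP at [0.224, 0.584, 0.214] pointing down, gripper open.
Joint ranges: [-166.48, 166.48], [-47.26, 123.95], [12.59, 153.08], [-70.14, 250.14], [6.76, 159.57], [-176.63, 176.63]. Speed limits (degrees/s): [108.29, 108.29, 147.25, 172.46, 172.46, 172.46].

## Interface

Orientations are given as a 3x3 rotation matrix whose columns are the frame's x, y, z axes.
In Python, from bench import ctrl gives the robot as it stands. The module is installed in compiled form; this text tells all that it offers. Calls block until the motion is done:
- ctrl.goto(position, orientation): joint-space move of the TCP to a pose.
- ctrl.move_l(position, vel=0.15, ori=None, contact_N=None): straight line of the TCP; ori=None keeps the orientation; vel is the mean speed in m/s. With contact_N (N) it stops when the force on the tool has changed by that much, and returns True; else False.
- ctrl.movej(angles): joint-space move.
- ctrl.command_gripper(opening): opening from 0.0 (shut) to 1.0 (fully open); the grip force is fixed at half the most; returns when the fingers have stopped.
- ctrl.sleep(seconds).
- ctrl.ik(position, orientation): joint angles nearest the present ones, or None.
- ctrl.read_camera(name): name is "scene" or "top" or "wrist"; returns the picture (400x640x3 uint8, blue, green, red); there is no depth.
- ctrl.camera_params(name): a dict with "fx", "fy", "cx", "cy" (pixels), "D" ([k1, k2, p1, p2, k3] as OpenCV has them; the pictures are not rectified), "pose" (4x4, takes a point from camera to world coordinates); the wrist camera has in their place "T_tool_cam" (4x4, takes a point from camera to tool coordinates, whose origin is the TCP and whose axes are the tool frame's). Camera axes: x right, y up, looking along -z (the intrinsics and any distortion apply to the point x, -y, -z); pixel columns grow to the right and rows downward; lengths in m; the calibration is good to about 2 mm. A picture is of the moment at which its call begins: read the wrist's pose just before it. camera_params takes no time and is no camera call.
A pose or a line that the arm cannot do raises ctrl.MotionError and nothing moves.
- ctrl.sign_off(): hands the job in, once; it reports no verdict.
Readings, each from a call of its own:
- ctrl.current_t(): time.
- ctrl.current_q(): joint angles.
- ctrl.current_dq(): joint speeds.
- ctrl.current_effort(): joint torques, N m.
- ctrl.current_tool_pos(): TCP position.
- ctrl.current_eef_rot(): TCP orientation.
- ctrl.current_contact_force(): force on the tool from outside, world axes, zero at the start.
- ctrl.current_wrist_torque(): the same for the moment, N m.
- ctrl.current_grip_width(): opening from 0.0 (shut) to 1.0 (fully open).
Only numpy, scipy, OpenCV 4.12 (cv2) and the standard library are available. Lean on these libraries where they do the work, as an engineer would, in place of code of your own. Each camera call takes 0.05 s, during which the arm holds its last target.

## Task

Close the packed jar tote with your fingertips alone: push the raised blue flap over by its outer face until it lies flat, then, still holding it down, push it on towards the orange lip so that its free edge goes in beneath the lip, home or nearly so, and stays shut when you let go. Grip nothing, keep your fingers off the flap's inner face, and leave the groceries standing around where they are.

Things in the scene. Friction and masses are not known exactly. Their poses are not given: they have to be found in the camera images.
- tote: grey plastic tote with six black-lidded jars in it, fixed to the bench; 173 x 190 mm (206 mm over the hinge ears at x about -75), 132.5 mm high to the top of its lip. Origin: on the bench under its middle; +x points from the hinge side to the lip side, z up. Outer faces at x = -90 and +83 mm. Flat, the flap's inner face is at z = 118 mm, its outer face at z = 123 mm.
- flap (a joint): fold angle of the blue flap, rad: 0 = flat on the tote (hard stop), 1.57 = upright over the hinge, more = leaning away from the lip. Starts at 1.05 to 1.55. The hinge is springy with some friction: the flap stays where it starts, but let go below about 0.8 it rises again to about 0.9; some 5 N, 70 mm from the hinge, keeps it flat. Tucked and let go it rests against the lip at 0.035.
- flap_slide (a joint): how far the flap with its hinge is pushed along the tote's +x towards the lip, m: 0 = fully back (starts 0 to 0.002), 0.022 = stop. Slides level at any fold angle with about 4 N friction and stays put. At 0 the free edge swings down 8 mm short of the lip; pushed past 0.008 while raised it would land on top of the lip. At 0.022 the tucked edge is 14 mm beneath the lip.
- hinge_mid (a point): middle of the flap's hinge axis, which runs along the tote's y; at x = -85 mm (plus flap_slide), z = 118 mm of the tote. The flap is a plate 132 mm long from this axis to its free edge, 190 mm wide; its outer face lies 5 mm off the hinge plane (the inner face is in it). Axes as the tote's.
- rib_foot (a point): middle of the foot of the orange push rib's steep side, on the flap's outer face, 95 mm from the hinge axis. The rib is 100 mm wide along y and 10 mm proud; its steep side faces the hinge, so fingertips pressing on the face behind it can push it towards the lip; the other side is a ramp ending 113 mm from the axis. Axes: x hinge to free edge, z out of the outer face.
- flap_edge (a point): middle of the flap's free edge, half-way through its 5 mm thickness; x points from hinge to free edge, y along the edge, z out of the outer face
- lip_edge (a point): middle of the inner edge of the orange retaining lip, half-way through its thickness, at x = 55 mm, z = 130 mm of the tote. The lip is a fixed ledge, 190 mm wide along y, 5 mm thick (z 127.5 to 132.5 mm), overhanging the tote from its lip-side wall; the flat flap clears its underside by 4.5 mm.
- flap_inner: pale grey inner face sheet of the flap, 115 x 170 mm: the face that ends up underneath, towards the jars; not to be touched. Origin on the hinge axis.
- jar_a: sauce jar, red with a black lid, 66 mm across, 115 mm tall, beside the tote on its left (+y of the tote); loose; origin at the centre of its underside; must stay where it stands
- can_a: food can with a green band, 68 mm across, 105 mm tall, beside the tote on its right (-y of the tote); loose; origin at the centre of its underside; must stay where it stands
- jar_b: sauce jar, red with a black lid, 66 mm across, 115 mm tall, on the right of the bench; loose; origin at the centre of its underside; must stay where it stands
- can_b: food can with a yellow band, 68 mm across, 100 mm tall, on the right of the bench; loose; origin at the centre of its underside; must stay where it stands
- drink: blue drink bottle with an orange cap, 64 mm across, 190 mm tall, on the right of the bench; loose; origin at the centre of its underside; must stay where it stands
- crackers: red cracker box, 55 x 140 x 190 mm, on the left of the bench; loose; origin at the centre of its underside; must stay where it stands
- tape_roll: roll of brown parcel tape lying flat, 90 mm across, 48 mm high, on the left of the bench; loose; origin at the centre of its underside; must stay where it stands

How it is judged:
By the outcome, as a careful person would: the job done as asked, in the order asked, and still so for the second after the job is handed in, with the robot touching nothing.
It also fails if it takes over 38 s, if anything falls off the work surface, if the arm or the gripper's body presses on something with over 40 N, if the wrist force passes 120 N, or if a joint passes its speed limit or range.

## Working session

There is one attempt and no reset: what is moved stays moved. The work goes in short steps, each a Python script; the robot and the scene stay as the last script left them, time stands still between calls to the robot, and variables do not carry over. Pictures are saved under pics/ and viewed, and the job is handed in when it is done.

```bash
mkdir -p pics; ls
python3 - <<'E'
from bench import ctrl
import cv2,numpy as np
for n in ["scene","top","wrist"]:
    p=ctrl.camera_params(n); print(n,{k:np.round(v,4).tolist() for k,v in p.items()})
    cv2.imwrite(f"pics/{n}0.png",ctrl.read_camera(n))
print(ctrl.current_t(),ctrl.current_tool_pos(),ctrl.current_eef_rot(),ctrl.current_contact_force())
E
```

```text
pics
scene {'fx': 465.9251, 'fy': 465.9251, 'cx': 326.2606, 'cy': 202.8974, 'D': [-0.0754, 0.0, 0.0, 0.0, 0.0], 'pose': [[-0.7964, -0.4179, 0.4373, 1.1826], [0.6048, -0.5576, 0.5685, 0.8248], [0.0063, 0.7172, 0.6968, 1.1125], [0.0, 0.0, 0.0, 1.0]]}
top {'fx': 466.347, 'fy': 466.347, 'cx': 320.7048, 'cy': 199.8438, 'D': [-0.0374, 0.0, 0.0, 0.0, 0.0], 'pose': [[-0.0032, 0.9822, -0.1881, 0.2829], [-1.0, -0.0018, 0.0074, 0.0078], [0.0069, 0.1881, 0.9821, 1.4727], [0.0, 0.0, 0.0, 1.0]]}
wrist {'fx': 293.6218, 'fy': 293.6218, 'cx': 327.4792, 'cy': 200.6215, 'D': [-0.0082, 0.0, 0.0, 0.0, 0.0], 'T_tool_cam': [[1.0, -0.0002, -0.0003, 0.0001], [-0.0002, 0.2539, -0.9672, -0.1702], [0.0003, 0.9672, 0.2539, 0.0718], [0.0, 0.0, 0.0, 1.0]]}
0.15 [0.22340646 0.58339756 0.21346968] [[ 3.57685997e-01 -4.35876897e-04 -9.33841816e-01]
 [ 9.33841445e-01 -8.39577524e-04  3.57686246e-01]
 [-9.39939771e-04 -9.99999553e-01  1.06734788e-04]] [ 0.25984681 -0.84392129  0.6580744 ]
```

View pics/scene0.png

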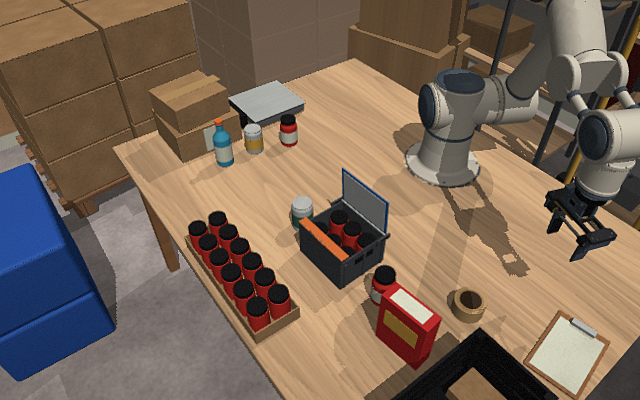

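View pics/top0.png

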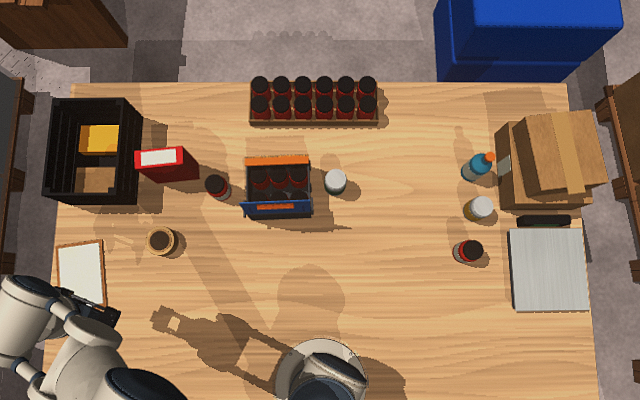

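View pics/wrist0.png

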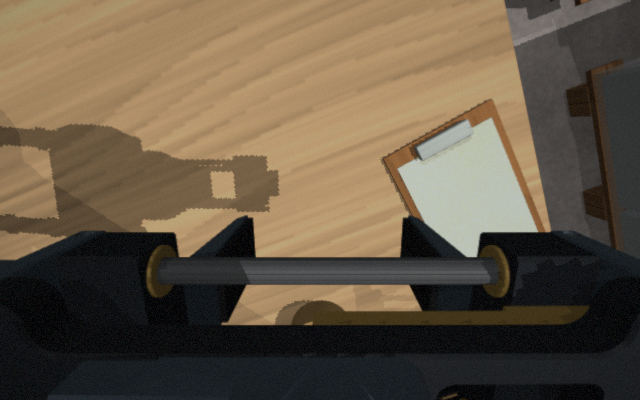

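The tote is at around (279,187) in the top view and (343,235) in the scene view. Its lip faces away from the robot and the flap's outer face points towards the robot. I'll enlarge both.

Run:
```python
import cv2
a=cv2.imread("pics/top0.png")[140:230,190:360]; cv2.imwrite("pics/top0c.png",cv2.resize(a,None,fx=4.7,fy=4.7,interpolation=cv2.INTER_CUBIC))
a=cv2.imread("pics/scene0.png")[160:300,270:410]; cv2.imwrite("pics/scene0c.png",cv2.resize(a,(600,600)[:2],interpolation=cv2.INTER_CUBIC))
```

```text
(no output)
```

View pics/top0c.png

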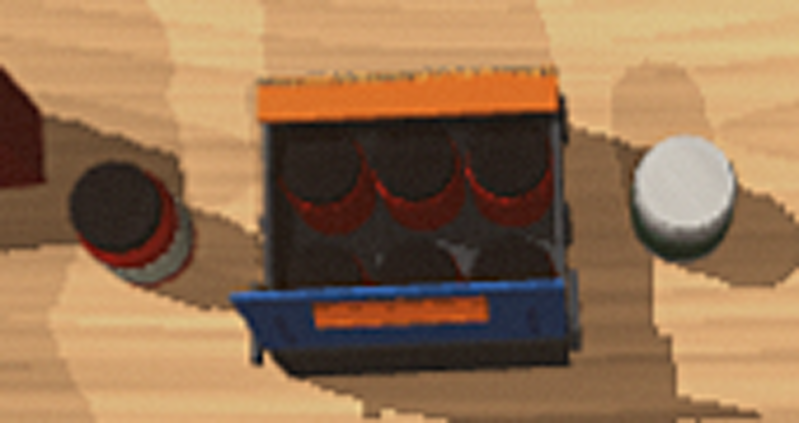

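View pics/scene0c.png

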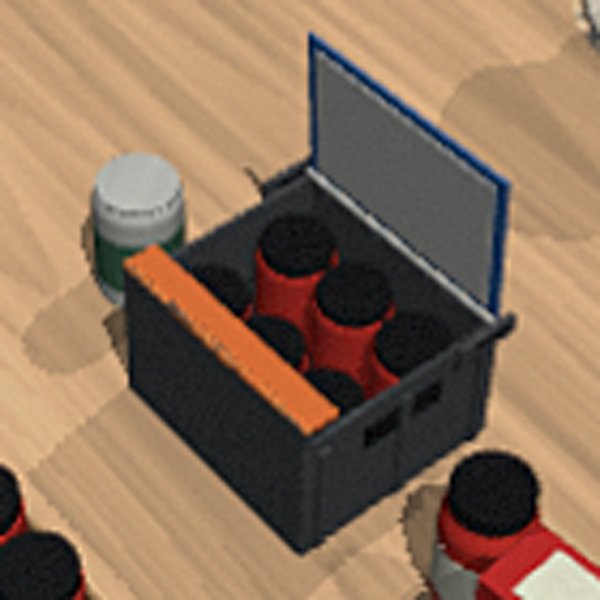

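```bash
cat > fit.py <<'E'
import numpy as np,cv2,json
from scipy.optimize import least_squares
def project(p,P,T=None):
    T=np.array(p["pose"]) if T is None else T
    c=(np.asarray(P)-T[:3,3])@T[:3,:3]
    c=c*[1,-1,-1]
    K=np.array([[p["fx"],0,p["cx"]],[0,p["fy"],p["cy"]],[0,0,1]])
    return cv2.projectPoints(c.reshape(-1,1,3),np.zeros(3),np.zeros(3),K,np.array(p["D"],float))[0].reshape(-1,2)
def t2w(v,P):
    x,y,a=v[:3];c,s=np.cos(a),np.sin(a);P=np.asarray(P,float)
    return np.c_[x+c*P[:,0]-s*P[:,1],y+s*P[:,0]+c*P[:,1],P[:,2]]
def flap(v,d,y,h):
    th,s=v[3:5]
    return [-.085+s+d*np.cos(th)-h*np.sin(th),y,.118+d*np.sin(th)+h*np.cos(th)]
E
cat > r1.py <<'E'
from fit import *
from bench import ctrl
pt,ps=ctrl.camera_params("top"),ctrl.camera_params("scene")
top=lambda x,y:(190+(x+.5)/4.7-.5,140+(y+.5)/4.7-.5)
sc=lambda x,y:(270+(x+.5)*140/600-.5,160+(y+.5)*140/600-.5)
L=lambda x,y,z:("t",(x,y,z)); F=lambda d,y,h:("f",(d,y,h))
obs=[("top",top(259,122),L(.055,.095,.1325)),("top",top(557,108),L(.055,-.095,.1325)),
("top",top(257,85),L(.083,.095,.1325)),("top",top(557,70),L(.083,-.095,.1325)),
("top",top(232,294),F(.132,.095,.0025)),("top",top(566,280),F(.132,-.095,.0025)),
("top",top(314,303),F(.108,.05,.010)),("top",top(488,296),F(.108,-.05,.010)),
("scene",sc(153,245),L(.055,-.095,.1325)),("scene",sc(340,408),L(.055,.095,.1325)),
("scene",sc(125,263),L(.083,-.095,.1325)),("scene",sc(306,437),L(.083,.095,.1325)),
("scene",sc(310,35),F(.132,-.095,.0025)),("scene",sc(509,184),F(.132,.095,.0025)),
("scene",sc(495,320),F(0,.095,0)),("scene",sc(303,552),L(.083,.095,0))]
obs=[o for i,o in enumerate(obs) if i not in(6,7)]
def pred(v,o):
    P=[o[2][1]] if o[2][0]=="t" else [flap(v,*o[2][1])]
    return project(pt if o[0]=="top" else ps,t2w(v,P))[0]
# camera pose error ~2mm: add small per-camera pixel shift with prior
def res(v):
    r=[]
    for o in obs:
        sh=v[5:7] if o[0]=="top" else v[7:9]
        r+=list(pred(v,o)+sh-o[1])
    return np.r_[r,v[5:9]*1.0,(v[4]-.001)/.001]
s=least_squares(res,[.5,.1,0,1.3,.001,0,0,0,0])
print(np.round(s.x,4),"yaw",np.degrees(s.x[2]))
print(np.round(s.fun[:-5].reshape(-1,2),2))
J=s.jac;print(np.round(np.sqrt(np.diag(np.linalg.inv(J.T@J)))*.5,4))
json.dump(list(s.x),open("v.json","w"))
v=s.x
print("hinge",t2w(v,[flap(v,0,0,0)]),"edge",t2w(v,[flap(v,.132,0,0)]))
# objects
def onplane(p,uv,z):
    f=lambda w:project(p,[[w[0],w[1],z]])[0]-uv
    return least_squares(f,[.5,0]).x
print("jar_a",onplane(pt,top(116,205),.115),"can_a",onplane(pt,top(685,185),.105))
E
python3 r1.py
```

```text
[ 5.9110e-01  1.2660e-01  4.5500e-02  1.5021e+00  9.0000e-04  1.7910e-01
 -1.7800e-01  3.6180e-01  9.1800e-02] yaw 2.6079775813346746
[[-0.17  0.41]
 [ 0.4   0.46]
 [ 0.1  -0.8 ]
 [-0.01 -0.52]
 [-0.31  0.48]
 [-0.19  0.15]
 [ 0.68 -0.27]
 [ 0.27  0.53]
 [-0.39 -0.08]
 [ 0.42 -1.08]
 [-0.77 -0.54]
 [-0.36  0.07]
 [ 0.    0.29]
 [-0.21  0.99]]
[0.0012 0.0011 0.0035 0.0076 0.0005 0.3902 0.3831 0.3783 0.3286]
hinge [[0.50710819 0.12274461 0.118     ]] edge [[0.51616433 0.12315711 0.24968833]]
jar_a [0.59396184 0.31524426] can_a [ 0.60872004 -0.04676047]
```

```bash
cat > h.py <<'E'
from fit import *
from bench import ctrl
v=np.array(json.load(open("v.json")));a=v[2]
R=np.array([[np.cos(a),-np.sin(a),0],[np.sin(a),np.cos(a),0],[0,0,1]])
def pose(C,t,hw=.016):
    """front tip corner at tote xz C, tilt t -> world TCP, ori"""
    x=np.array([0,1.,0]);y=np.array([np.sin(t),0,-np.cos(t)]);z=np.cross(x,y)
    p=np.array([C[0],0,C[1]])+hw*z
    return t2w(v,[p])[0],R@np.c_[x,y,z]
def arc(th,off=0,s=None):
    t=np.radians(35)*min(1,max(0,th-.15)/1.05); d=.078+.004*th/1.5
    w=v.copy();w[3]=th
    f=flap(w,d,0,.005+off)
    return pose((f[0],f[2]),t)
def F(): # force in tote axes
    return R.T@ctrl.current_contact_force()
E
python3 - <<'E'
from h import *
for off in(.06,.02,0): p,o=arc(1.5,off);print(p,ctrl.ik(p,o))
for th in(1,.5,.1,0): p,o=arc(th);print(th,p,ctrl.ik(p,o))
p,o=pose((.03,.125),0);print(p,ctrl.ik(p,o))
p,o=arc(1.5,.06);p[2]=.32;print(p,ctrl.ik(p,o))
E
```

```text
[0.43503976 0.11946194 0.19521528] [ 11.95684782   7.68788741 130.10387781 -35.39812508   9.25641943
 -47.27519769]
[0.47489823 0.12127747 0.1923858 ] [ 10.67411033  10.8802704  126.07489571 -29.18484393   9.50000018
 -54.52902257]
[0.49482747 0.12218523 0.19097105] [ 10.15397493  12.4080357  123.96882021 -26.13292231   9.84668337
 -58.0087085 ]
1 [0.5323758  0.12389553 0.18098657] [  8.71589005  15.84078376 114.66879065  -7.92675621  21.47991724
 -77.23671642]
0.5 [0.55860976 0.12509047 0.15718686] [  7.22310703  23.12513597  98.70074091  -1.28421443  46.55143772
 -84.59658081]
0.1 [0.56842111 0.12553737 0.13078865] [ 6.57750965e+00  3.01489509e+01  8.87971436e+01 -2.54444375e-14
  6.10539055e+01 -8.60304679e+01]
0 [0.56904397 0.12556574 0.123     ] [ 6.57324340e+00  3.07554880e+01  8.91396487e+01 -2.54444375e-14
  6.01048632e+01 -8.60347342e+01]
[0.60505822 0.12720616 0.125     ] [ 6.34118135e+00  3.30903878e+01  8.37867290e+01 -2.54444375e-14
  6.31228833e+01 -8.62667962e+01]
[0.43503976 0.11946194 0.32      ] [ 11.95684782  -6.89877487 116.53060351  -9.10496328  36.07238101
 -74.93871232]
```

```bash
sed -i 's/radians(35)/radians(25)/; s/d=.078+.004/d=.073+.003/' h.py
python3 - <<'E'
from h import *
for off in(.05,0): p,o=arc(1.5,off);print(p,ctrl.ik(p,o))
ctrl.command_gripper(0)
p,o=arc(1.5,.05);q=p.copy();q[2]=.31
ctrl.goto(q,o); ctrl.move_l(p,vel=.1); ctrl.sleep(.2)
print(ctrl.current_t(),ctrl.current_tool_pos(),p,F(),ctrl.current_grip_width())
for n in["scene","wrist","top"]:cv2.imwrite(f"pics/{n}1.png",ctrl.read_camera(n))
E
```

```text
[0.44318734 0.11983306 0.19093827] [ 10.11646234   8.57671619 121.10064735  -7.31793994  25.69370958
 -76.58694864]
[0.49301044 0.12210246 0.18740141] [  9.07494303  12.67569869 115.89206327  -6.08083286  26.70159489
 -78.6980182 ]
4.9417 [0.4433772  0.11987608 0.19132417] [0.44318734 0.11983306 0.19093827] [0.09803073 0.08727617 0.23821758] 0.006333319604310231
```

Run:
```python
import cv2,numpy as np
a=cv2.imread("pics/scene1.png")[150:300,280:450];b=cv2.imread("pics/wrist1.png")
a=cv2.resize(a,(600,530),interpolation=cv2.INTER_CUBIC);cv2.imwrite("pics/s1c.png",a)
```

```text
(no output)
```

View pics/s1c.png

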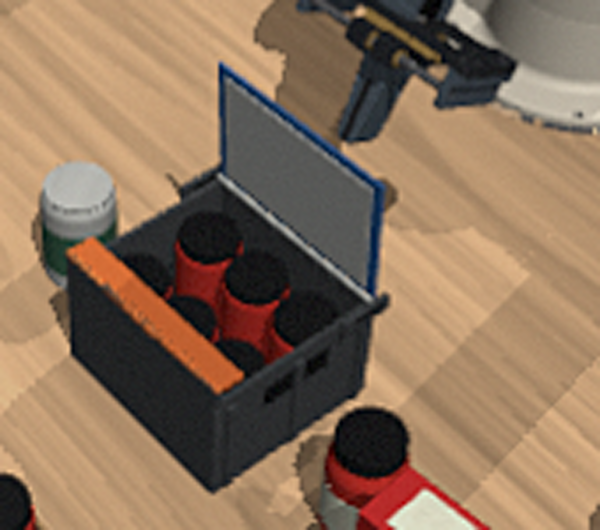

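View pics/wrist1.png

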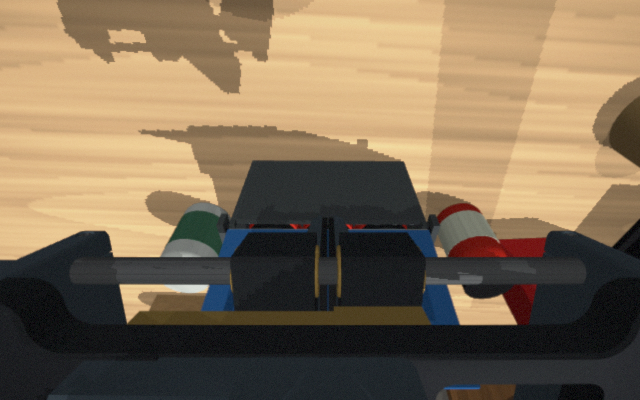

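The closed fingers are centred behind the flap: in the wrist view the tote spans about x=205–460 around the fingers at about 327. Nothing is touching yet. Next I'll feel for the outer face.

Run:
```python
from h import *
f0=F()
p,o=arc(1.5,.008); ctrl.move_l(p,vel=.1); print(F()-f0)
p2,o=arc(1.5,-.008)
c=ctrl.move_l(p2,vel=.012,contact_N=1.5)
q=ctrl.current_tool_pos()
p0,_=arc(1.5,0)
print(c,ctrl.current_t(),"dx past model",(R.T@(q-p0)),F()-f0)
cv2.imwrite("pics/scene2.png",ctrl.read_camera("scene"))
```

```text
[-0.01928034 -0.73155744 -0.21121442]
False 7.1417 dx past model [ 7.92023071e-03 -1.21298669e-05 -5.86219752e-04] [-1.13731547 -0.67406879  0.29929499]
```

Run:
```python
import cv2
a=cv2.imread("pics/scene2.png")[150:300,280:450]
cv2.imwrite("pics/s2c.png",cv2.resize(a,(600,530),interpolation=cv2.INTER_CUBIC))
```

```text
(no output)
```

View pics/s2c.png

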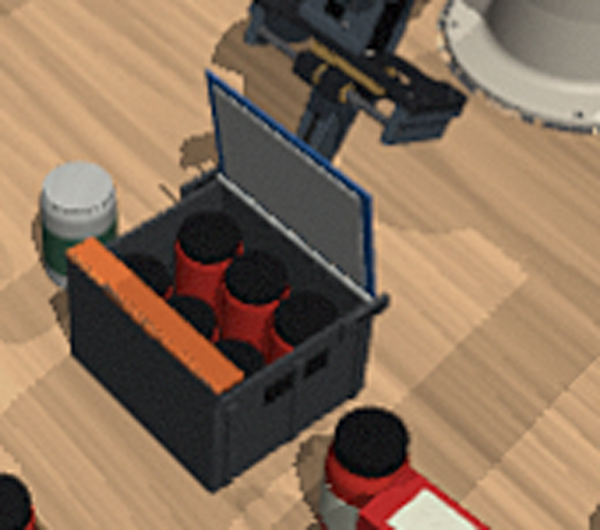

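The flap is already turning under about 1 N: its corner moved from (222,63) to (208,72), and the hinge line stayed put. I'll continue along the arc.

Run:
```python
from h import *
for th in np.arange(1.35,.34,-.1):
    p,o=arc(th); ctrl.move_l(p,vel=.05,ori=o)
    f=F();print(round(th,2),np.round(f,2),round(ctrl.current_t(),2),np.round(R.T@(ctrl.current_tool_pos()-p)*1e3,1))
    if abs(f[0])>6: print("abort");break
for n in["scene","top"]:cv2.imwrite(f"pics/{n}3.png",ctrl.read_camera(n))
a=cv2.imread("pics/scene3.png")[150:300,280:450]
cv2.imwrite("pics/s3c.png",cv2.resize(a,(600,530),interpolation=cv2.INTER_CUBIC))
```

```text
1.35 [ 1.31 -0.09 -0.63] 7.44 [ 0.2  0.  -0. ]
1.25 [ 0.23 -0.52 -0.28] 7.74 [ 0.4 -0.  -0.1]
1.15 [ 0.01 -0.08  0.06] 8.04 [ 0.2 -0.   0. ]
1.05 [-0.27  1.1   0.11] 8.33 [ 0.1 -0.   0. ]
0.95 [ 0.16 -1.04  0.16] 8.62 [-0.1 -0.1 -0.1]
0.85 [ 0.17 -0.17 -0.27] 8.92 [-0.1 -0.  -0. ]
0.75 [-0.19  0.13  0.41] 9.21 [-0.2 -0.1 -0.1]
0.65 [-0.65 -0.09 -0.09] 9.49 [-0.1 -0.  -0.1]
0.55 [0.36 0.55 1.42] 9.78 [-0.1 -0.  -0.1]
0.45 [0.08 0.34 1.86] 10.06 [-0.1 -0.  -0. ]
0.35 [ 1.11 -0.34  0.24] 10.34 [-0.1 -0.  -0. ]
```

View pics/s3c.png

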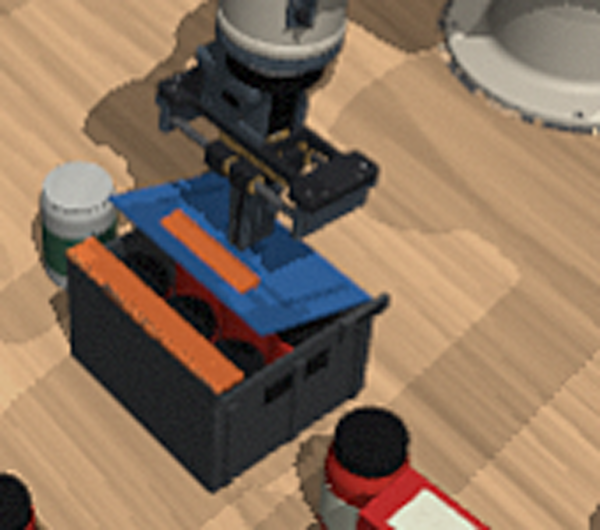

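The flap is at about 0.4 rad, with its free edge from (110,198) to (265,335) short of the lip, and the tip is behind the rib. Forces are low. I'll go on to flat.

Run:
```python
from h import *
for th in np.arange(.25,-.01,-.08):
    p,o=arc(max(th,0.02)); ctrl.move_l(p,vel=.05,ori=o)
    print(round(th,2),np.round(F(),2),round(ctrl.current_t(),2))
for i in range(12):
    p=ctrl.current_tool_pos() if i==0 else p; p=p-[0,0,.0005]
    ctrl.move_l(p,vel=.01); ctrl.sleep(.05)
    f=np.mean([F() for _ in range(3)],0); print(np.round(p[2],4),np.round(f,2),ctrl.current_tool_pos()[2].round(4))
    if f[2]>9: break
print(ctrl.current_t())
for n in["scene","top"]:cv2.imwrite(f"pics/{n}4.png",ctrl.read_camera(n))
a=cv2.imread("pics/scene4.png")[190:290,280:400]
cv2.imwrite("pics/s4c.png",cv2.resize(a,(660,550),interpolation=cv2.INTER_CUBIC))
a=cv2.imread("pics/top4.png")[140:230,190:360]; cv2.imwrite("pics/t4c.png",cv2.resize(a,None,fx=4.7,fy=4.7,interpolation=cv2.INTER_CUBIC))
```

```text
0.25 [0.2  0.02 2.51] 10.72
0.17 [ 0.47 -0.22  1.25] 10.98
0.09 [ 0.54 -0.19  2.07] 11.25
0.01 [ 1.49 -0.54  2.07] 11.5
0.124 [ 0.98 -0.17  3.41] 0.1241
0.1235 [1.41 0.32 4.06] 0.1235
0.123 [ 2.06 -0.22  4.36] 0.1231
0.1225 [-0.33 -0.03  9.7 ] 0.1228
12.7
```

View pics/s4c.png

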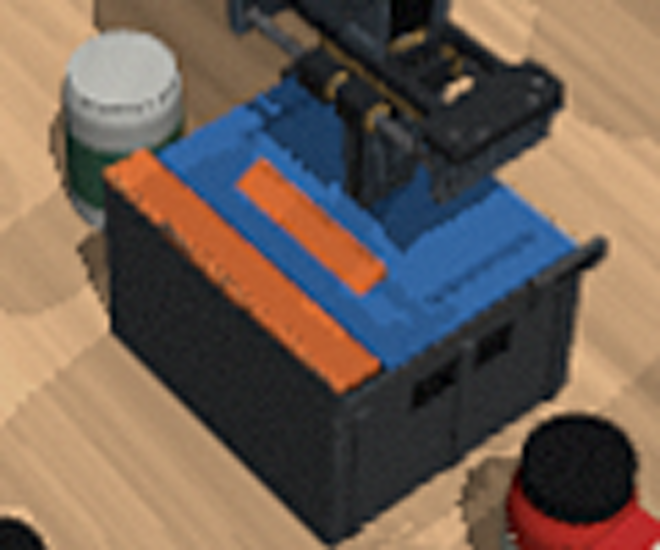

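View pics/t4c.png

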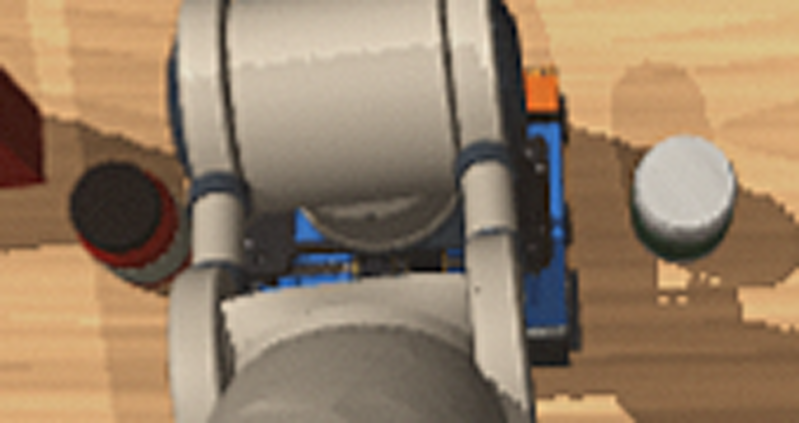

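The flap is flat: I felt the hard stop at z=0.1228. Its edge is in front of the lip with a dark gap still visible at (545,118) in the top view. Now I'll push towards the lip, regulating the hold-down force as I go.

```bash
cat > push.py <<'E'
from h import *
ex=R[:,0]; p0=ctrl.current_tool_pos(); z=.1225; d=0
base=(R.T@(p0-np.r_[v[:2],0]))[0]
while d<.052:
    d+=.002; p=p0+ex*d; p[2]=z
    ctrl.move_l(p,vel=.02)
    f=np.mean([F() for _ in range(3)],0)
    act=(R.T@(ctrl.current_tool_pos()-np.r_[v[:2],0]))[0]
    print(round((base+d+.016)*1e3,1),round((act+.016)*1e3,1),round(z*1e3,2),np.round(f,1),round(ctrl.current_t(),2))
    if f[0]<-16 or f[2]>25: print("stop");break
    if f[2]<8: z-=.0002
    if f[2]>13: z+=.0002
for n in["scene","top"]:cv2.imwrite(f"pics/{n}5.png",ctrl.read_camera(n))
a=cv2.imread("pics/scene5.png")[190:290,280:400]
cv2.imwrite("pics/s5c.png",cv2.resize(a,(660,550),interpolation=cv2.INTER_CUBIC))
E
python3 push.py
```

```text
-9.0 -9.2 122.5 [-2.3 -0.2 11.5] 13.06
-7.0 -7.3 122.5 [-2.1  0.5 11. ] 13.31
-5.0 -5.2 122.5 [-2.3  0.2 12.1] 13.56
-3.0 -3.2 122.5 [-3.1  0.4 11.1] 13.81
-1.0 -1.3 122.5 [-3.   0.5 11.3] 14.06
1.0 0.7 122.5 [-2.2 -0.3 12.4] 14.31
3.0 2.7 122.5 [-1.8 -0.  12.4] 14.56
5.0 4.7 122.5 [-2.2 -0.4 12.2] 14.81
7.0 6.7 122.5 [-2.2 -0.7 11.7] 15.06
9.0 8.7 122.5 [-2.4 -1.4 11.3] 15.31
11.0 10.5 122.5 [-3.5 -0.8 11.5] 15.56
13.0 11.7 122.5 [-7.8 -1.1 14.2] 15.81
15.0 13.7 122.7 [-6.5 -0.7 12.2] 16.06
17.0 15.6 122.7 [-7.9 -0.7 12.8] 16.31
19.0 17.6 122.7 [-7.2 -0.3 11.7] 16.56
21.0 19.7 122.7 [-6.4 -0.3 11.9] 16.81
23.0 21.7 122.7 [-6.7 -0.4 11.9] 17.06
25.0 23.7 122.7 [-5.8 -0.1 10.4] 17.31
27.0 25.8 122.7 [-5.8  0.3 10.3] 17.56
29.0 27.8 122.7 [-6.3 -0.1 10.3] 17.81
31.0 29.8 122.7 [-4.3 -0.6  9.4] 18.06
33.0 31.9 122.7 [-4.8  0.1  9.2] 18.31
35.0 32.6 122.7 [-10.8   0.4  11.6] 18.56
37.0 32.8 122.7 [-20.2   0.5  15.5] 18.81
stop
```

View pics/s5c.png

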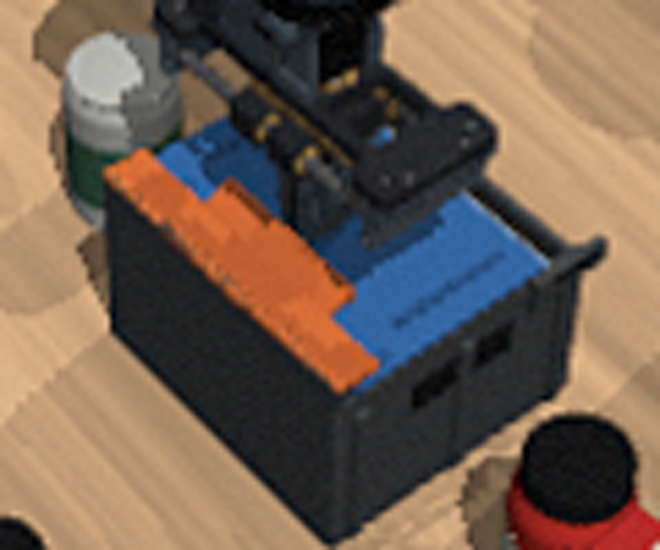

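The push took about 21.5 mm from rib contact to a firm stop. The tip is at tote x=32.7 mm against 32 expected when fully home, and the edge is beneath the lip. I'll relax the push and then lift away.

Run:
```python
from h import *
ex=R[:,0]
p=ctrl.current_tool_pos(); p[2]=.1227; ctrl.move_l(p,vel=.02); ctrl.sleep(.1); print(F())
p=ctrl.current_tool_pos();p[2]+=.004; ctrl.move_l(p,vel=.01); print(F())
p=p-ex*.001;p[2]+=.012; ctrl.move_l(p,vel=.04);print(F())
p=p-ex*.02;p[2]+=.14;ctrl.move_l(p,vel=.12)
q=ctrl.current_q(); q[0]+=40
ctrl.movej(q); ctrl.sleep(.3); print(F(),ctrl.current_t())
for n in["scene","top"]:cv2.imwrite(f"pics/{n}6.png",ctrl.read_camera(n))
a=cv2.imread("pics/scene6.png")[190:290,280:400]
cv2.imwrite("pics/s6c.png",cv2.resize(a,(660,550),interpolation=cv2.INTER_CUBIC))
a=cv2.imread("pics/top6.png")[140:230,190:360]; cv2.imwrite("pics/t6c.png",cv2.resize(a,None,fx=4.7,fy=4.7,interpolation=cv2.INTER_CUBIC))
# predicted pixels
w=v.copy();w[3]=.035
sh=dict(top=v[5:7],scene=v[7:9])
for s in(.018,.022):
    w[4]=s
    uv=project(ctrl.camera_params("scene"),t2w(w,[flap(w,.095,y,.005) for y in(.05,-.05)]))+v[7:9]
    ut=project(ctrl.camera_params("top"),t2w(w,[flap(w,.095,y,.005) for y in(.05,-.05)]))+v[5:7]
    print(s,"scene crop",(uv-[280,190])*5.5,"top crop",(ut-[190,140])*4.7)
```

```text
[-2.05369521  0.06491248  8.28926623]
[-3.83059174 -0.60586007  1.09165917]
[-0.68651113 -0.77520472 -0.57620695]
[ 0.12556419 -0.31657489  0.20042629] 23.5167
0.018 scene crop [[361.18079708 287.72365343]
 [236.11684628 177.53486082]] top crop [[329.81091053 163.0274765 ]
 [487.97688897 155.74866263]]
0.022 scene crop [[355.28103366 291.51756078]
 [230.28259    181.02651878]] top crop [[329.66107485 156.88495565]
 [487.73960427 149.61420576]]
```

View pics/s6c.png

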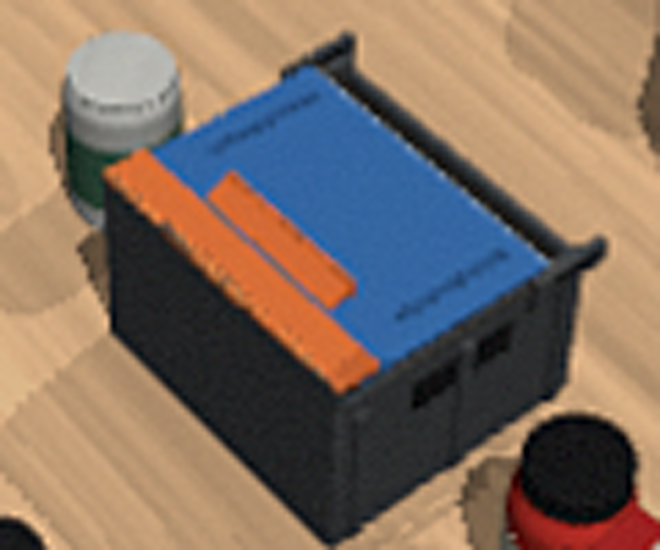

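View pics/t6c.png

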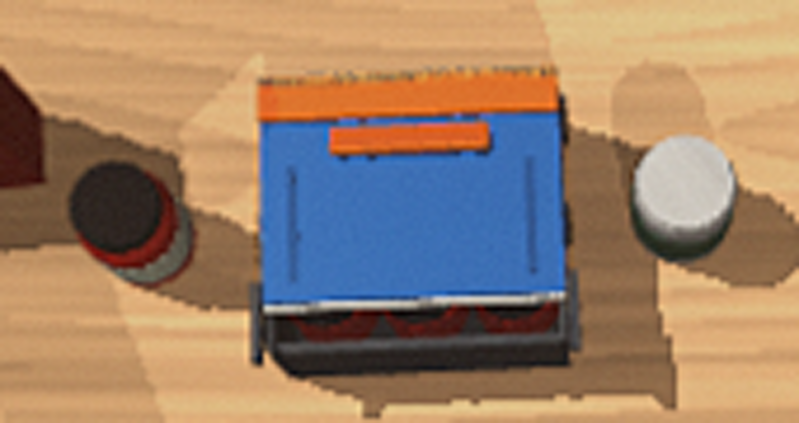

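View pics/top6.png

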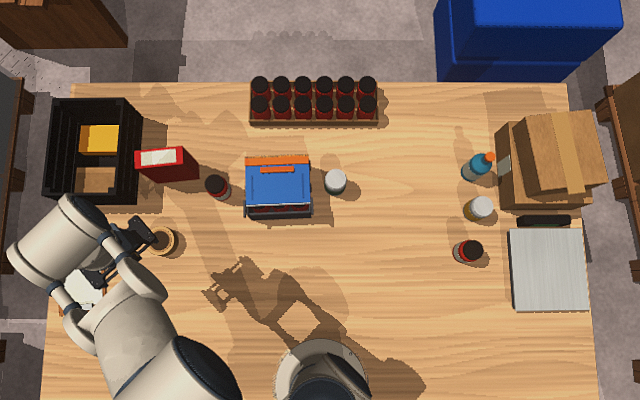

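The flap is shut, with the rib foot at (355,291) in the scene crop and (330,155) in the top crop. Both match the prediction for slide 0.022. The groceries are where they were and the arm is clear, so I'll hand in.

```bash
python3 -c "
from bench import ctrl
print(ctrl.current_t(),ctrl.current_tool_pos());ctrl.sign_off()"
```

```text
23.6167 [0.36811049 0.47328753 0.27793911]
the job is handed in; nothing more can be done
```

The tote is closed: the blue flap lies shut with its free edge under the orange lip, and it stayed shut after I let go. I handed the job in at 23.6 s.

- **Method:** I used the shut fingertips on the flap's outer face only and gripped nothing. I folded the flap flat, held it down with about 9–15 N, and pushed the rib until the slide stopped at about 20 N.
- **Position:** The rib moved about 21.5 mm from first contact to the stop. After release, its position in both the top and scene pictures matched the flap fully home (slide about 0.022 m, fold about 0.035 rad).
- **Surroundings:** The arm was clear, with no force on the tool. The jar and can beside the tote had not moved in an enlarged before/after view. The other groceries looked unmoved in the full top picture; I did not measure them.
- **Failed check:** The first feel for the flap, set to trigger at 1.5 N, did not trigger. The flap had already begun to turn at about 1 N. The pictures showed the hinge still in place, so I carried on.

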